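Rock a stuck locating block out of its fixture

ROBOT

A 6-joint arm with a two-finger parallel gripper is mounted at the origin on a cart in front of the work surface, level with it; the furniture and walls round the work are solid. World frame = base frame: x ahead of the robot, y to its left, z up, the work surface at z = 0. Lengths are in m, angles in rad, forces in N, time in s.
With the tool pointing down it reaches from about 0.35 to 0.875 m from the base axis. Payload 15.5 kg.
Tool frame: the origin (TCP) lies on the centre line of the jaws, within the pads' length; the fingertips stand 8 mm ahead of it and the grasp point (between the pads) lies 11 mm behind it (arm.nose_length is the distance from the TCP to the fingertips, in m); z points along the fingers, y is the line along which they close (so a half turn about z gives the same grasp; the last joint's range is limited). The gripper opens to 85 mm and grips with 20 to 120 N. Pads are 22 mm wide; open, the fingers measure 114 mm over their backs; the gripper's body (76 mm by 85 mm) begins 54 mm behind the grasp point. The pads swing forward as they close: fully open they stand 13 mm farther back than shut.
Start: joints at [1.252, 0.494, 1.345, -0, 1.302, -0.096], TCP at [0.138, 0.61, 0.239] pointing down, gripper open.
Joint ranges: [-2.91, 2.91], [-0.82, 2.16], [0.22, 2.67], [-1.22, 4.37], [0.12, 2.79], [-3.08, 3.08]. Speed limits (rad/s): [1.89, 1.89, 2.57, 3.01, 3.01, 3.01].

INTERFACE

Orientations are given as [roll, pitch, yaw] about the fixed x, y, z axes, in that order (R = Rz(yaw) Ry(pitch) Rx(roll)).
In Python, from rig import get_obs, imaging, arm gives the robot as it stands.
- The arm moves only by the shell command python3 -m pendant 'ROWS' [FORCE]. ROWS is a JSON object of lists of equal length, an entry for each row: "rotation": the turn, a rotation vector about the tool's x, y, z in rad, a list of three; "offset": the shift along the tool's x, y, z in m, a list of three; "hand": the closure, from -1 (fully open) to 1 (shut), so that 0 is half open. A call has 1 to 12 rows; each row shifts and turns the commanded pose from where the row before left it, along the tool's axes as they then stand; what a row does not reach is not made up. A row lasts 1/10 s, in which the tool goes at most 50 mm and 8.59 degrees, less where a joint would pass 70% of its speed; a pose out of reach is approached as far as the arm can. A call with a gripper value outside its range is refused whole. The fingers move at their own pace and stop on an object; FORCE is the grip in N (left out, the last holds). Time passes only in rows, so rows that do not move let the fingers close. It gives the time, the measured TCP pose, the force, the opening and the grip force at its end, in the units of the state.
- get_obs(): the state, without advancing time (a new reading comes with each control period).
- imaging.snapshot(name): name is "side" or "top" or "wrist"; returns a dict with "frame" (400x640x3 uint8, blue, green, red), "K" (3x3 intrinsics, pixels), "k1" (the pictures are not rectified: a ray, as slopes to the right and down, at radius r is drawn at 1 + k1 r^2 times it, then the intrinsics apply), "view" (4x4, takes a point from world to camera coordinates). Camera axes: x right, y down, z forward; pixel columns grow to the right and rows downward; lengths in m; the calibration is good to about 2 mm. A picture is of the moment at which its call begins. There is no depth.
- arm.hand_in(): hands the job in; it is judged then, once.
The state is a dict: "t": time; "q": joint angles; "joint_vel": joint speeds; "joint_torque": joint torques, N m; "tool_pos": TCP position; "eef_rot": TCP orientation; "wrist_force": force on the tool from outside, world axes, zero at the start; "ft_torque": the same for the moment, N m; "width": opening from 0.0 (shut) to 1.0 (fully open); "gripper_force": force on a finger pad.
Only numpy, scipy, OpenCV 4.12 (cv2) and the standard library are available. Lean on these libraries where they do the work, as an engineer would, in place of code of your own. Each camera call takes 0.05 s, during which the arm holds its last target. There are 200 camera calls.

TASK

The steel locating block sits tight in its pocket in the blue fixture, held down by a sprung catch over each end of its foot. Take it by its square post and rock it free: ease the red-marked end up first, with the plain end still down in the pocket, then rock it back the other way, well past level, so that the plain end comes up clearly higher than the red one while the red end is still in the pocket, rather than yanking it straight out. Finish with the block still in the grip, held steady, upright and straight over its pocket, about two centimetres clear of the fixture, without letting go; leave the bearing, the nut and the tape measure where they are.

Things in the scene. Friction and masses are not known exactly. Their poses are not given: they have to be found in the camera images.
- fixture: Fixed fixture: blue base plate 110 x 220 mm, 12 mm thick. Origin: centre of its underside on the bench; y along its length, x across, z up. Two grey end housings (62 mm in x, 36 mm in y, tops 38 mm above the bench, inner faces at y = +-61 mm) and two low aluminium rails (26 mm above the bench, inner faces at x = +-18 mm) form the pocket. It does not move.
- pocket (a point): Centre of the pocket's floor, 12 mm above the bench.
- red_catch (a point): Upper tip of the brass sprung catch at +y, over the red end of the block's foot. It stands 6 mm out of the housing and slides back into it along y; its underside slopes, so the foot's end, pulled up with 10 to 15 N, pushes it back. Once the foot's underside is 16 mm above the pocket floor it snaps out below, and its flat top, 15 mm above the floor, props that end up.
- plain_catch (a point): The same catch at -y, over the plain end of the block's foot.
- block: Loose steel locating block, 0.3 to 0.6 kg. Origin: centre of its underside; starts on the pocket floor, axes along the fixture's. Foot 34 x 120 x 6 mm (x, y, z), on it a body 34 x 96 mm up to 40 mm height, with a red band over its +y end. Pulled straight up it takes about 30 N; rocking takes 10 to 20 N along y at the post: first 0.17 to 0.2 rad about the plain end of the foot as pivot on the floor.
- post (a point): Where to grip: on the axis of the block's dark square post (24 x 24 mm, sides along x and y, from 40 to 102 mm above the block's underside), 81 mm above the underside.
- red_end (a point): End of the foot's underside on the red-marked side, 60 mm from the block's centre along +y. Once freed it rests on its catch and is the pivot for the rock back, which must go some 0.1 rad past level; raise the block a few mm while rocking back so that it is not pressed down on the catch.
- plain_end (a point): Other end of the foot's underside, 60 mm from the block's centre along -y.
- bearing: Bystander: loose steel ball bearing lying flat, 52 mm across, 15 mm high. Origin: centre of its underside.
- nut: Bystander: loose rusty hexagon nut lying flat, 30 x 34 x 17 mm. Origin: centre of its underside.
- tape_measure: Bystander: loose yellow tape measure standing on edge, 39 x 96 x 66 mm. Origin: centre of its underside.
Things that resemble listed ones, but are neither listed nor needed, are in the scene too. Leave any orange look-alike of the block alone.

How it is judged:
By the outcome, as a careful person would: the job done as asked, in the order asked, and still so for the second after the job is handed in, while the arm keeps its last pose, push and grip.
It also fails if it takes over 35 s, if anything falls off the work surface, if the arm or the gripper's body presses on something with over 40 N, if the wrist force passes 120 N, or if a joint passes its speed limit or range.

## Working session

There is one attempt and no reset: what is moved stays moved. The work goes in short steps, Python scripts to look and compute and a shell command to move; the robot and the scene stay as the last step left them, time stands still between calls to the robot, and variables do not carry over. Pictures are saved under pics/ and viewed, at most 10 in all, crops included, and the job is handed in when it is done.

```bash
ls; mkdir -p pics
python3 - <<'E'
from rig import get_obs, imaging, arm
import cv2
o=get_obs();print({k:o[k] for k in o})
for n in("side","top"):
    s=imaging.snapshot(n);cv2.imwrite(f"pics/{n}0.png",s["frame"]);print(n,s["K"],s["k1"],s["view"])
E
```

```text
pics
{'t': 0.0, 'q': array([ 1.25251299e+00,  4.94188780e-01,  1.34611486e+00,  1.83449764e-05,
        1.30249061e+00, -9.55217183e-02]), 'joint_vel': array([-1.11170330e-03,  6.29418125e-04, -1.96498534e-04, -1.74151703e-05,
        8.49396653e-04, -1.13369158e-03]), 'joint_torque': array([ 4.27238920e-04, -8.82164311e+01, -3.83866739e+01, -8.20603191e-05,
        9.90032684e-03, -2.98705572e-05]), 'tool_pos': array([0.13797564, 0.60923357, 0.23870228]), 'eef_rot': array([-3.14039822e+00, -1.32205899e-04,  2.91882608e+00]), 'wrist_force': array([-0.36554198, -0.29778082, -0.67162522]), 'ft_torque': array([ 0.03192006,  0.03771764, -0.02352617]), 'gripper_force': 0.0, 'width': 1.0036251850205422}
side [[433.24526998   0.         323.18451157]
 [  0.         433.24526998 197.49941755]
 [  0.           0.           1.        ]] -0.0898719949115552 [[-0.9993339  -0.03355824  0.01433852  0.53393131]
 [-0.02899147  0.49142564 -0.87043686  0.05020478]
 [ 0.02216401 -0.87027276 -0.49207121  1.12243802]
 [ 0.          0.          0.          1.        ]]
top [[385.57747532   0.         321.6600683 ]
 [  0.         385.57747532 199.6041281 ]
 [  0.           0.           1.        ]] 0.029794198113517925 [[-0.00921924 -0.99970069  0.02266123  0.05873998]
 [-0.98789765  0.0055967  -0.15500617  0.52942252]
 [ 0.15483295 -0.02381602 -0.98765356  0.90147636]
 [ 0.          0.          0.          1.        ]]
```

View pics/side0.png

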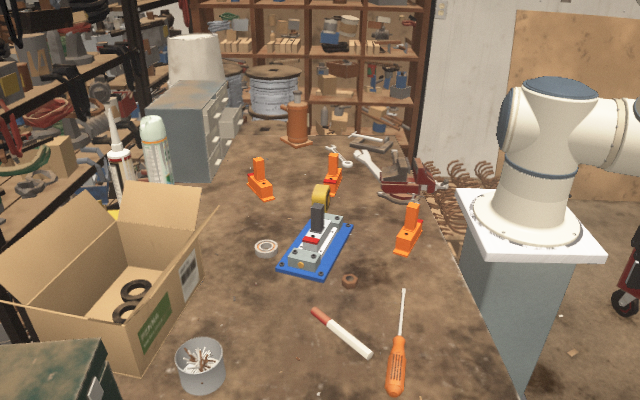

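View pics/top0.png

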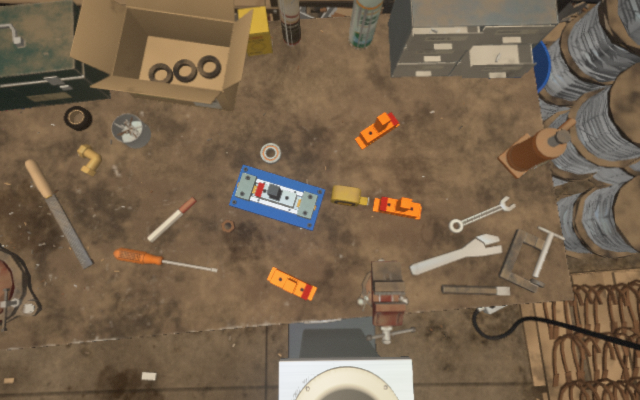

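The side view shows the blue fixture at about (315,250) with the dark post at (318,218), the red band at (311,240) and the tape measure just behind. The top view shows the fixture at (278,196) with its red end to the left (+y), the post at about (275,190), the tape at (348,196), the bearing at (270,153) and the nut at (228,226).

```bash
cat > h.py <<'E'
import numpy as np, cv2
from rig import get_obs, imaging, arm
from scipy.spatial.transform import Rotation as Rn
def ray(s,uv):
    K=s["K"];d=np.array([(uv[0]-K[0,2])/K[0,0],(uv[1]-K[1,2])/K[1,1]]);p=d.copy()
    for _ in range(8): p=d/(1+s["k1"]*(p@p))
    V=np.asarray(s["view"]);R=V[:3,:3];c=-R.T@V[:3,3];r=R.T@np.array([*p,1.]);return c,r/np.linalg.norm(r)
def onz(s,uv,z):
    c,r=ray(s,uv);return c+r*(z-c[2])/r[2]
def proj(s,P):
    V=np.asarray(s["view"]);p=V[:3,:3]@np.asarray(P)+V[:3,3];d=p[:2]/p[2];d=d*(1+s["k1"]*(d@d));return s["K"][:2,:2]@d+s["K"][:2,2]
def mask(f,lo,hi): return cv2.morphologyEx(cv2.inRange(cv2.cvtColor(f,cv2.COLOR_BGR2HSV),lo,hi),cv2.MORPH_CLOSE,np.ones((3,3)))
E
python3 - <<'E'
from h import *
for n,box in(("top",(210,325,150,240)),("side",(260,370,190,290))):
    s=imaging.snapshot(n);f=s["frame"];u0,u1,v0,v1=box
    m=mask(f,(100,120,60),(125,255,255));z=np.zeros_like(m);z[v0:v1,u0:u1]=m[v0:v1,u0:u1]
    pts=cv2.findNonZero(z)[:,0]
    w=np.array([onz(s,p,.012)[:2] for p in pts.astype(float)])
    hull=cv2.convexHull(w.astype(np.float32));r=cv2.minAreaRect(hull);print(n,"blue",len(pts),r)
    red=mask(f,(0,150,90),(6,255,255));z2=np.zeros_like(m);z2[v0:v1,u0:u1]=red[v0:v1,u0:u1]
    p=cv2.findNonZero(z2);print("red",None if p is None else (len(p),p[:,0].mean(0),onz(s,p[:,0].mean(0),.052)))
    c=cv2.resize(f[v0:v1,u0:u1],None,fx=5,fy=5,interpolation=cv2.INTER_CUBIC);cv2.imwrite(f"pics/{n}c.png",c)
a=cv2.imread("pics/topc.png");b=cv2.imread("pics/sidec.png");print(a.shape,b.shape)
h=400;cv2.imwrite("pics/both.png",np.hstack([cv2.resize(a,(450,352))[:352],cv2.resize(b,(341,310))[:310].copy() if 0 else cv2.copyMakeBorder(cv2.resize(b,(341,310)),0,42,0,0,0)]))
E
```

```text
top blue 1613 ((0.5418294668197632, 0.16665247082710266), (0.21730543673038483, 0.10816489160060883), 72.50605773925781)
red (71, array([259.1971831 , 189.45070423]), array([0.55370912, 0.20556747, 0.052     ]))
side blue 1213 ((0.5438938140869141, 0.172138974070549), (0.22555528581142426, 0.10964030772447586), 72.38154602050781)
red (86, array([310.41860465, 239.72093023]), array([0.55549411, 0.20710127, 0.052     ]))
(450, 575, 3) (500, 550, 3)
```

View pics/both.png

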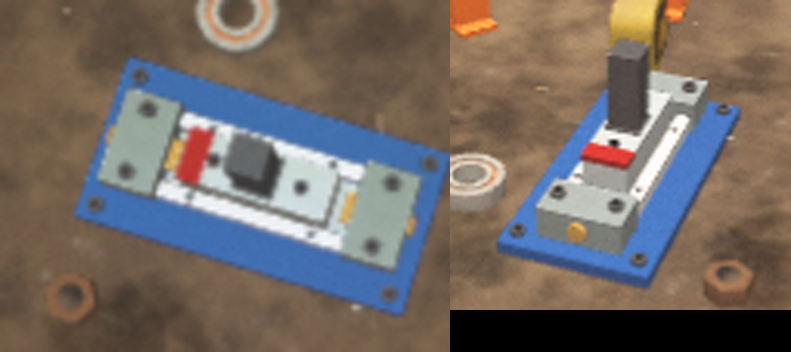

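The crops agree: the fixture centre is about (0.543, 0.169) and its +y axis points at 72.5° in the world. The red band and the sizes check out, and the bystanders are clear of the approach. I'm moving over it now.

```bash
python3 -m pendant '{"rotation":[[0,0,0.082],[0,0,0],[0,0,0],[0,0,0],[0,0,0],[0,0,0],[0,0,0],[0,0,0],[0,0,0],[0,0,0],[0,0,0],[0,0,0]],"offset":[[0,0,0],[-0.0425,-0.0245,0],[-0.0425,-0.0245,0],[-0.0425,-0.0245,0],[-0.0425,-0.0245,0],[-0.0425,-0.0245,0],[-0.0425,-0.0245,0],[-0.0425,-0.0245,0],[-0.0425,-0.0245,0],[-0.0425,-0.0245,0],[-0.0425,-0.0245,0],[-0.0425,-0.0245,0]],"hand":[-1,-1,-1,-1,-1,-1,-1,-1,-1,-1,-1,-1]}' 60
python3 - <<'E'
from h import *
o=get_obs();print(o["tool_pos"],Rn.from_euler("xyz",o["eef_rot"]).as_matrix(),o["wrist_force"])
s=imaging.snapshot("wrist");cv2.imwrite("pics/w1.png",s["frame"])
R=Rn.from_euler("xyz",o["eef_rot"]).as_matrix()
for P in([.543,.169,.114],): print(proj(s,P), R.T@(np.array([.543,.169,.14])-o["tool_pos"]))
E
```

```text
t: 1.4
tool_pos: [0.5042, 0.2104, 0.2393]
eef_rot: [3.141, -0.0, 2.837]
wrist_force: [0.8, 0.8, -0.1]
width: 0.994
gripper_force: 0.0
[0.5042338  0.21038447 0.23932633] [[-9.53848679e-01  3.00287691e-01  1.80811438e-05]
 [ 3.00287691e-01  9.53848672e-01  1.17568203e-04]
 [ 1.80576093e-05  1.17571820e-04 -9.99999993e-01]] [ 0.78818088  0.75369789 -0.0660546 ]
[294.69665542 245.3421822 ] [-0.04940613 -0.02784519  0.09932216]
```

View pics/w1.png

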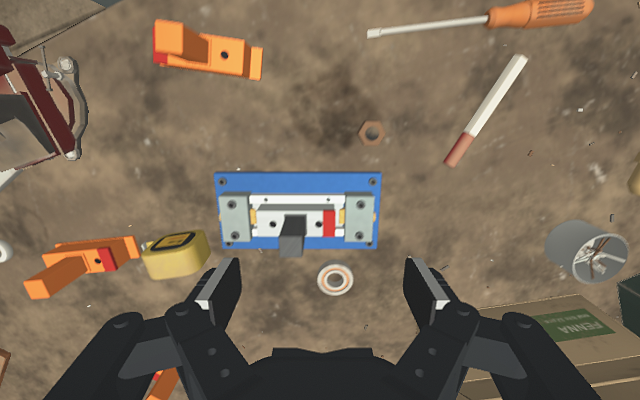

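The wrist view shows the fixture square to the tool, spanning (214–381, 172–249), with the post's top at about (291,245). My estimate predicted (294.7,245). I'll refine from this frame.

Run:
```python
from h import *
s=imaging.snapshot("wrist");f=s["frame"];o=get_obs()
m=mask(f,(100,120,60),(125,255,255));z=np.zeros_like(m);z[165:260,205:390]=m[165:260,205:390]
w=np.array([onz(s,p,.012)[:2] for p in cv2.findNonZero(z)[:,0].astype(float)],np.float32)
print(cv2.minAreaRect(cv2.convexHull(w)))
g=cv2.cvtColor(f,cv2.COLOR_BGR2GRAY)[236:258,274:308];print(g[::2,::2])
z=np.zeros(m.shape,np.uint8);z[232:258,274:308]=(cv2.inRange(g,0,110)>0).any()*0
b=((g>70)&(g<110)).astype(np.uint8)
n,l,st,c=cv2.connectedComponentsWithStats(b);print(st,c)
T=[291,245];P=onz(s,T,.114);print(P)
R=Rn.from_euler("xyz",o["eef_rot"]).as_matrix()
for C in(P,[.543,.169,.114]): print(R.T@(np.array([*C[:2],.082])-o["tool_pos"]))
```

```text
((0.5405668020248413, 0.16578088700771332), (0.21777835488319397, 0.1080574244260788), 72.41500091552734)
[[121 122 122 124 114 117 115 115 115 118 120 116 116 118 117 121  69]
 [121 121 121 122 113 116 115 116 117 120 117 116 119 116 120 123  69]
 [121 121 121 122 110 116 115 117 120 116 115 118 116 117 120 121  70]
 [125 125 125 125 111 115 116 119 118 115 116 116 117 119 121 120  81]
 [110 105 102 100  96 117 118 120 116 115 118 117 118 121 118 117  88]
 [113 111 107 109 103 115 119 116 115 118 115 118 121 119 117 115 104]
 [110 107 107 109  95 118 116 114 118 115 118 121 119 117 115 116 112]
 [105 101 102 105 104 101 100 105 109 110 115 120 118 115 115 116 130]
 [103  98 102 106 107 107 105 113 119 125 133 136 135 136 137 135 134]
 [108 102 103 107 106 104 104 112 124 128 129 130 133 139 140 139 137]
 [110 105 112 109 102 100 103 111 118 116 114 120 131 135 138 139 136]]
[[  0   0  34  22 552]
 [ 31   0   3  12  28]
 [  0   5  18  17 168]] [[18.80978261  9.52536232]
 [31.85714286  5.46428571]
 [ 6.35119048 14.54166667]]
[0.5466544  0.16056221 0.114     ]
[-0.05221459 -0.03320045  0.15727116]
[-0.04616499 -0.02627564  0.15725919]
```

```bash
python3 -m pendant '{"rotation":[[0,0,0],[0,0,0],[0,0,0],[0,0,0]],"offset":[[-0.0235,-0.0145,0.02],[-0.0235,-0.0145,0.03],[0,0,0.02],[0,0,0]],"hand":[-1,-1,-1,-1]}' 60
python3 - <<'E'
from h import *
o=get_obs()
s=imaging.snapshot("wrist");f=s["frame"];cv2.imwrite("pics/w2.png",f)
for P in([.5425,.1675,.114],[.5425,.1675,.052],o["tool_pos"]): print(proj(s,P))
V=np.asarray(s["view"]);print(-V[:3,:3].T@V[:3,3],V[2,:3])
E
```

```text
t: 1.9
tool_pos: [0.538, 0.1697, 0.1668]
eef_rot: [-3.139, -0.004, 2.836]
wrist_force: [0.3, 0.0, 0.5]
width: 0.998
gripper_force: 0.0
[321.50115551 235.43748623]
[321.72541606 207.73932424]
[322.56018517 267.49529982]
[0.461645   0.19374489 0.30191565] [ 0.29376195 -0.09486421 -0.95115966]
```

View pics/w2.png

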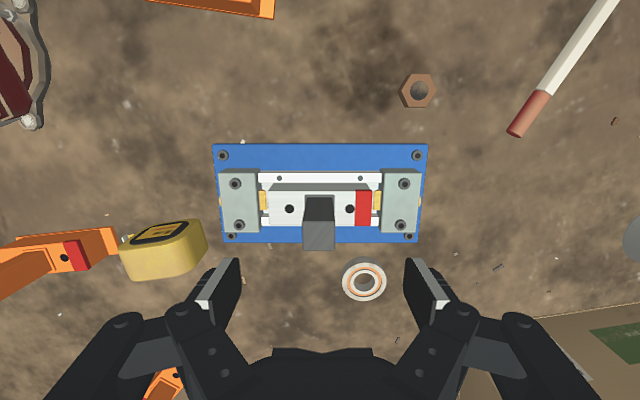

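The post's top spans (303–335, 221–250), with its centre at (319,236); I predicted (321.5,235.4). So I need about 2 mm more toward −y, then I can descend open.

```bash
python3 -m pendant '{"rotation":[[0,0,0],[0,0,0],[0,0,0],[0,0,0],[0,0,0]],"offset":[[-0.002,-0.001,0.03],[-0.001,-0.001,0.03],[0,0,0.025],[0,0,0],[0,0,0]],"hand":[-1,-1,-1,-1,-1]}' 60
python3 - <<'E'
from h import *
o=get_obs();R=Rn.from_euler("xyz",o["eef_rot"]).as_matrix();print(o["tool_pos"],o["eef_rot"],o["wrist_force"],R.T@(np.array([.542,.166,.082])-o["tool_pos"]))
s=imaging.snapshot("wrist");cv2.imwrite("pics/w3.png",s["frame"][120:400])
E
```

```text
t: 2.45
tool_pos: [0.5419, 0.1682, 0.0856]
eef_rot: [3.141, 0.001, 2.837]
wrist_force: [0.6, -0.4, 0.2]
width: 1.002
gripper_force: 0.0
[0.54188106 0.16819467 0.08561621] [3.14118335e+00 6.31874303e-04 2.83743169e+00] [ 0.58671249 -0.43431989  0.18588273] [-0.00076848 -0.00205979  0.00361585]
```

View pics/w3.png

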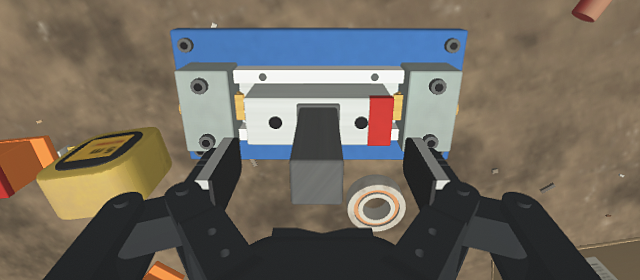

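The fingers stand either side of the post. The post's top spans 291–343, so its centre is 317 against the jaw centre of 322.5, leaving 2.5 mm to go toward −y. I'll shift and close.

```bash
python3 -m pendant '{"rotation":[[0,0,0],[0,0,0],[0,0,0],[0,0,0],[0,0,0],[0,0,0],[0,0,0],[0,0,0],[0,0,0],[0,0,0]],"offset":[[-0.001,-0.0025,0.003],[0,0,0],[0,0,0],[0,0,0],[0,0,0],[0,0,0],[0,0,0],[0,0,0],[0,0,0],[0,0,0]],"hand":[-1,-1,1,1,1,1,1,1,1,1]}' 110
python3 - <<'E'
from h import *
o=get_obs();R=Rn.from_euler("xyz",o["eef_rot"]).as_matrix();print(o["wrist_force"],R.T@o["wrist_force"],o["ft_torque"],o["width"]*85)
E
```

```text
t: 3.5
tool_pos: [0.5419, 0.165, 0.0814]
eef_rot: [3.141, 0.0, 2.837]
wrist_force: [0.1, 0.1, 4.0]
width: 0.267
gripper_force: 107.4
[0.13116828 0.1168702  3.96278326] [-0.09086443  0.15130422 -3.96274723] [-0.13608783  0.16243381 -0.00849939] 22.681467289565063
```

Gripped: opening about 23 mm, 107 N, no side load. Now I rock about the plain end. Each 0.02 rad step shifts the tool −1.4 mm in y and −1.2 mm in z.

```bash
python3 -m pendant '{"rotation":[[-0.02,0,0],[-0.02,0,0],[-0.02,0,0],[-0.02,0,0],[-0.02,0,0],[0,0,0]],"offset":[[0,-0.0014,-0.0012],[0,-0.0014,-0.0012],[0,-0.0014,-0.0012],[0,-0.0014,-0.0012],[0,-0.0014,-0.0012],[0,0,0]],"hand":[1,1,1,1,1,1]}' 110
cat >> h.py <<'E'
R0=Rn.from_euler("xyz",[np.pi,0,2.837]).as_matrix();P0=np.array([.5419,.165,.0814])
def st():
    o=get_obs();R=Rn.from_euler("xyz",o["eef_rot"]).as_matrix();F=R0@np.diag([-1,1,-1])  # fixture axes
    p=F.T@(o["tool_pos"]-P0)*1e3;A=F.T@(R@R0.T)@F;th=np.arctan2(A[2,1],A[1,1]);c=np.array([0,0,69.4])
    g=lambda q:(A@(np.array(q)-c)+c+p).round(1)
    print("th",th.round(3),"tcp mm",p.round(1),"red",g([0,60,0]),"plain",g([0,-60,0]),"F",(F.T@o["wrist_force"]).round(1),"M",(F.T@o["ft_torque"]).round(2),"w",o["width"]*85,"rv",Rn.from_matrix(A).as_rotvec().round(3))
E
python3 -c "from h import *;st()"
```

```text
t: 4.1
tool_pos: [0.5394, 0.1574, 0.0872]
eef_rot: [3.04, -0.0, 2.835]
wrist_force: [0.3, 1.7, -0.8]
width: 0.269
gripper_force: 111.7
th 0.101 tcp mm [-0.1 -8.   5.8] red [ 0.  58.7 12.2] plain [ -0.2 -60.7   0.1] F [-0.3  1.7 -0.8] M [0.34 0.19 0.09] w 22.82815453944044 rv [ 0.101  0.    -0.002]
```

```bash
python3 -m pendant '{"rotation":[[-0.02,0,0],[-0.02,0,0],[-0.02,0,0],[-0.02,0,0],[-0.005,0,0],[0,0,0]],"offset":[[0,-0.0012,-0.0012],[0,-0.0013,-0.0012],[0,-0.0013,-0.0012],[0,-0.0014,-0.0012],[0,-0.0003,-0.0003],[0,0,0]],"hand":[1,1,1,1,1,1]}' 110
python3 - <<'E'
from h import *
st()
s=imaging.snapshot("side");a=cv2.resize(s["frame"][180:300,250:380],None,fx=3,fy=3,interpolation=cv2.INTER_CUBIC)
w=cv2.resize(imaging.snapshot("wrist")["frame"][100:340,160:480],(400,300))
cv2.imwrite("pics/r1.png",np.hstack([cv2.copyMakeBorder(w,0,60,0,0,0),a]))
E
```

```text
t: 4.7
tool_pos: [0.5377, 0.152, 0.0913]
eef_rot: [2.957, -0.0, 2.836]
wrist_force: [0.9, 0.0, -3.1]
width: 0.268
gripper_force: 111.4
th 0.185 tcp mm [ -0.1 -13.7   9.9] red [-0.1 58.1 22.1] plain [ -0.2 -59.9   0. ] F [ 0.8  0.3 -3.1] M [-0.15  0.04 -0.  ] w 22.797117096303833 rv [ 0.185  0.    -0.001]
```

View pics/r1.png

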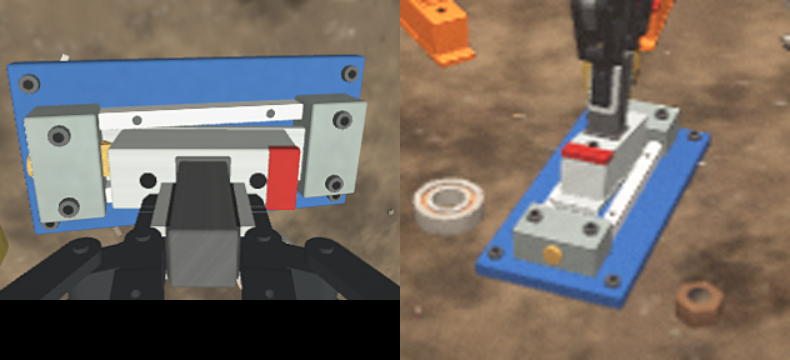

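The red end is up (22 mm, grip not slipping) and the plain end is still down at the left housing. Next I ease the red end down to just above its catch, then rock back about it.

```bash
python3 -m pendant '{"rotation":[[0.02,0,0],[0.02,0,0],[0.02,0,0],[0.02,0,0],[0.02,0,0],[0.02,0,0],[0.02,0,0],[0.02,0,0],[0,0,0]],"offset":[[0,0.0014,0.0012],[0,0.0014,0.0012],[0,0.0015,-0.0012],[0,0.0015,-0.0012],[0,0.0015,-0.0012],[0,0.0015,-0.0012],[0,0.0015,-0.0012],[0,0.0015,-0.0012],[0,0,0]],"hand":[1,1,1,1,1,1,1,1,1]}' 110; python3 -c "from h import *;st()"
```

```text
t: 5.7
tool_pos: [0.5405, 0.1635, 0.0971]
eef_rot: [3.118, -0.001, 2.838]
wrist_force: [-1.6, -0.6, -7.3]
width: 0.268
gripper_force: 119.7
th 0.023 tcp mm [-0.9 -1.8 15.7] red [-1.  59.8 17.1] plain [ -0.9 -60.2  14.3] F [-1.4 -1.1 -7.3] M [-0.91  0.46 -0.16] w 22.82164594632814 rv [0.023 0.001 0.001]
```

```bash
python3 -m pendant '{"rotation":[[0.02,0,0],[0.02,0,0],[0.02,0,0],[0.02,0,0],[0.02,0,0],[0.02,0,0],[0.02,0,0],[0.01,0,0],[0,0,0]],"offset":[[-0.0003,0.0014,-0.0012],[-0.0003,0.0013,-0.0012],[0,0.0014,-0.0012],[0,0.0013,-0.0012],[0,0.0014,-0.0012],[0,0.0014,-0.0012],[0,0.0014,-0.0012],[0,0.0006,-0.0006],[0,0,0]],"hand":[1,1,1,1,1,1,1,1,1]}' 110
python3 - <<'E'
from h import *
st()
s=imaging.snapshot("side");a=cv2.resize(s["frame"][180:300,250:380],None,fx=3,fy=3,interpolation=cv2.INTER_CUBIC)
w=cv2.resize(imaging.snapshot("wrist")["frame"][100:340,160:480],(400,300))
cv2.imwrite("pics/r2.png",np.hstack([cv2.copyMakeBorder(w,0,60,0,0,0),a]))
E
```

```text
t: 6.6
tool_pos: [0.5451, 0.1727, 0.1066]
eef_rot: [-3.014, 0.001, 2.837]
wrist_force: [-2.9, -7.5, 2.8]
width: 0.267
gripper_force: 120.7
th -0.127 tcp mm [ 0.7  8.3 25.2] red [ 0.8 59.  18.2] plain [  0.8 -60.1  33.4] F [-0.5 -8.   2.8] M [-1.64  0.14 -0.03] w 22.68380180825608 rv [-0.127 -0.001  0.   ]
```

View pics/r2.png

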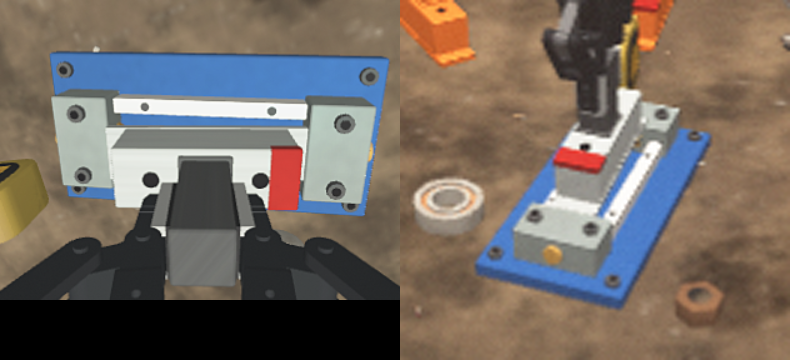

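The block is now rocked past level: the plain end is at about 33 mm, the red end at about 18 mm and still in the pocket, and the post is unmoved in the pads. The 8 N toward −y means the red end is touching its housing, so I'll ease off 1 mm and lift, then level.

```bash
python3 -m pendant '{"rotation":[[0,0,0],[0,0,0],[0,0,0],[0,0,0],[0,0,0],[0,0,0],[0,0,0],[0,0,0]],"offset":[[0.0004,-0.0010,-0.003],[0,-0.0010,-0.003],[0,-0.0005,-0.004],[0,-0.0005,-0.004],[0,-0.0005,-0.004],[0,-0.0005,-0.004],[0,0,0],[0,0,0]],"hand":[1,1,1,1,1,1,1,1]}' 110; python3 -c "from h import *;st()"
```

```text
t: 7.5
tool_pos: [0.5442, 0.1719, 0.1284]
eef_rot: [-3.017, 0.0, 2.837]
wrist_force: [-0.0, -0.6, -3.9]
width: 0.267
gripper_force: 120.3
th -0.125 tcp mm [ 0.1  7.3 47. ] red [ 0.2 58.2 40.1] plain [  0.1 -60.9  55. ] F [ 0.2 -0.5 -3.9] M [ 0.09 -0.01 -0.03] w 22.734730574838853 rv [-0.125 -0.    -0.   ]
```

```bash
python3 -m pendant '{"rotation":[[-0.018,0,0],[-0.018,0,0],[-0.018,0,0],[-0.018,0,0],[-0.018,0,0],[-0.018,0,0],[-0.017,0,0],[0,0,0],[0,0,0],[0,0,0],[0,0,0],[0,0,0]],"offset":[[0,-0.0011,0],[0,-0.0011,0],[0,-0.0011,0],[0,-0.0011,0],[0,-0.0011,0],[0,-0.0011,0],[0,-0.0011,0],[0,0,0],[0,0,0],[0,0,0],[0,0,0],[0,0,0]],"hand":[1,1,1,1,1,1,1,1,1,1,1,1]}' 110
python3 - <<'E'
from h import *
st()
s=imaging.snapshot("side");a=cv2.resize(s["frame"][180:300,250:380],None,fx=3,fy=3,interpolation=cv2.INTER_CUBIC)
w=cv2.resize(imaging.snapshot("wrist")["frame"][100:340,160:480],(400,300))
cv2.imwrite("pics/r3.png",np.hstack([cv2.copyMakeBorder(w,0,60,0,0,0),a]))
E
```

```text
t: 8.7
tool_pos: [0.5419, 0.1648, 0.1289]
eef_rot: [-3.141, -0.0, 2.837]
wrist_force: [-0.0, -0.4, -3.2]
width: 0.261
gripper_force: 120.8
th -0.0 tcp mm [ 0.  -0.2 47.5] red [ 0.  59.8 47.5] plain [  0.1 -60.2  47.5] F [ 0.1 -0.4 -3.2] M [ 0.07 -0.01  0.04] w 22.222288351327496 rv [-0.  0.  0.]
```

View pics/r3.png

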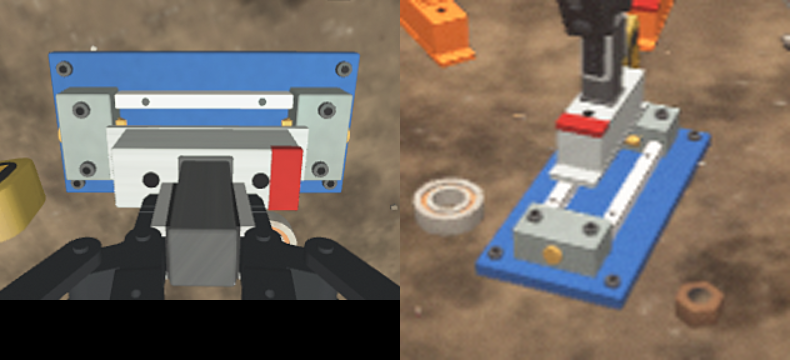

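The block is held level and straight over its pocket, about 21 mm above the housings, and the bystanders haven't moved. I'm handing it in.

```bash
python3 -c "from rig import arm;print(arm.hand_in())"
```

```text
the job is handed in; nothing more can be done
None
```

The job is handed in: the block was rocked free red end first (about 0.185 rad), then back to about 0.127 rad past level, and is held in the grip, upright over its pocket about 21 mm clear of the fixture, with no bystander touched.

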